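# Fold up the pastry box on the scale and hold the tare key

## Robot

A 6-joint arm with a two-finger parallel gripper is mounted at the origin on the work surface. World frame = base frame: x ahead of the robot, y to its left, z up, the work surface at z = 0. Lengths are in m, angles in degrees, forces in N, time in s.
With the tool pointing down it reaches from about 0.35 to 0.975 m from the base axis. Payload 4.9 kg.
Tool frame: the origin (TCP) lies between the finger pads; the fingertips stand 19 mm ahead of it and the grasp point (between the pads) is the TCP; z points along the fingers, y is the line along which they close (so a half turn about z gives the same grasp; the last joint's range is limited). The gripper opens to 85 mm and grips with 20 to 120 N. Pads are 22 mm wide; open, the fingers measure 114 mm over their backs; the gripper's body (76 mm by 85 mm) begins 54 mm behind the grasp point. The pads swing forward as they close: fully open they stand 13 mm farther back than shut.
Start: joints at [67.494, 3.019, 92.412, -0, 84.569, -6.818], TCP at [0.169, 0.602, 0.25] pointing down, gripper open.
Joint ranges: [-172.51, 172.51], [-57.92, 126.97], [3.15, 148.05], [-58.71, 238.71], [5.1, 150.11], [-179.66, 179.66]. Speed limits (degrees/s): [147.25, 147.25, 180, 180, 180, 180].

## Interface

Orientations are given as a 3x3 rotation matrix whose columns are the frame's x, y, z axes.
In Python, from station import arm, read_camera gives the robot as it stands. The module is installed in compiled form; this text tells all that it offers.
- The arm moves only by the shell command python3 -m pendant 'ROWS' [OPENING] [FORCE]. ROWS is JSON, a list of rows, each a list of 2 entries, a list of its own where there are three numbers: the shift along the tool's x, y, z in cm, then the turn, a rotation vector about the tool's x, y, z in rad. In form: [[[tx, ty, tz], [rx, ry, rz]], ...]. A call has 1 to 20 rows; each row is the pose to reach, as a shift and turn from the pose commanded when the call began, along the tool's axes at that moment; what a row does not reach only later rows make up. A row lasts 1/10 s, in which the tool goes at most 50 mm and 8.59 degrees, less where a joint would pass 70% of its speed; a pose out of reach is approached as far as the arm can. A call with a gripper value outside its range is refused whole. OPENING is the closure, from -1 (fully open) to 1 (shut), set as the call begins (- or left out, the last holds). The fingers move at their own pace and stop on an object; FORCE is the grip in N (left out, the last holds). Time passes only in rows, so rows that repeat a pose let the fingers close. It gives the time, the measured TCP pose, the force, the opening and the grip force at its end, in the units of the state.
- arm.sense(): the state, without advancing time (a new reading comes with each control period).
- read_camera(name): name is "side" or "top" or "wrist"; returns a dict with "color" (384x512x3 uint8, blue, green, red), "K" (3x3 intrinsics, pixels), "k1" (the pictures are not rectified: a ray, as slopes to the right and down, at radius r is drawn at 1 + k1 r^2 times it, then the intrinsics apply), "rvec" (rotation vector, rad) and "tvec" (3), from world to camera coordinates, as OpenCV has them. Camera axes: x right, y down, z forward; pixel columns grow to the right and rows downward; lengths in m; the calibration is good to about 2 mm. A picture is of the moment at which its call begins. There is no depth.
- arm.finish_job(): hands the job in; it is judged then, once.
The state is a dict: "t": time; "joint_pos": joint angles; "qvel": joint speeds; "effort": joint torques, N m; "position": TCP position; "ee_rot": TCP orientation; "contact_force": force on the tool from outside, world axes, zero at the start; "ft_torque": the same for the moment, N m; "grip_width": finger opening in m; "grip_force": force on a finger pad.
Only numpy, scipy, OpenCV 4.12 (cv2) and the standard library are available. Lean on these libraries where they do the work, as an engineer would, in place of code of your own. Each camera call takes 0.05 s, during which the arm holds its last target. There are 200 camera calls.

## Task

A creased pastry box blank lies on the pan of the counter scale with its walls splayed out: fold all four walls up until they stand upright, keeping the box flat on the pan. Then take the box's weight off the reading: press the scale's wide tare key all the way down with the fingers, without leaning hard on it and without touching the box or the pan, and keep it held down; finish like that, still holding the key down. Leave the jars and the card reader alone.

Things in the scene. Friction and masses are not known exactly. Their poses are not given: they have to be found in the camera images.
- box_floor (a point): middle of the upper face of the box's floor. The loose cardboard pastry box (about 0.15 kg in all) has a flat floor 110 mm along its x and 150 mm along its y, 3 mm thick, with a 55 mm high wall creased to each edge; it lies on the scale pan and slides if shoved with more than about 1 N. x points from the near wall to the far wall, y to the left wall, z up
- wall_near (a joint): crease hinge of the near (robot's side) wall of the pastry box (rad): 0 lies flat outwards, 1.57 upright; it stops at 1.60. The wall is 142 mm wide, 55 mm from crease to free edge, 3 mm thick; its crease lies 55 mm from the middle of the floor, on the box's -x side, level with the floor's top. The stiff crease (0.012 Nm) keeps whatever angle the wall is left at. Starts between 0.55 and 1.0
- wall_far (a joint): crease hinge of the far wall of the pastry box (rad): 0 lies flat outwards, 1.57 upright; it stops at 1.60. The wall is 142 mm wide, 55 mm from crease to free edge, 3 mm thick; its crease lies 55 mm from the middle of the floor, on the box's +x side, level with the floor's top. The stiff crease (0.012 Nm) keeps whatever angle the wall is left at. Starts between 0.55 and 1.0
- wall_left (a joint): crease hinge of the left wall of the pastry box (rad): 0 lies flat outwards, 1.57 upright; it stops at 1.60. The wall is 100 mm wide, 55 mm from crease to free edge, 3 mm thick; its crease lies 75 mm from the middle of the floor, on the box's +y side, level with the floor's top. The stiff crease (0.012 Nm) keeps whatever angle the wall is left at. Starts between 0.55 and 1.0
- wall_right (a joint): crease hinge of the right wall of the pastry box (rad): 0 lies flat outwards, 1.57 upright; it stops at 1.60. The wall is 100 mm wide, 55 mm from crease to free edge, 3 mm thick; its crease lies 75 mm from the middle of the floor, on the box's -y side, level with the floor's top. The stiff crease (0.012 Nm) keeps whatever angle the wall is left at. Starts between 0.55 and 1.0
- pastry_box: the whole pastry box; origin at the middle of the floor's underside, axes as box_floor
- scale_pan: flat steel pan of the scale, 220 mm along its x by 320 mm along its y; origin at the middle of its upper face, about 105 mm above the counter, x away from the key panel, y to the left. The key panel lies in front of it, on the robot's side, 90 mm deep and 330 mm wide, sloping down towards the robot at 15 degrees from just below the pan
- tare_key (a joint): travel of the tare key (m): 0 up, 0.005 all the way down. Spring-loaded: 2 N starts it, 6 N holds it fully down, it springs back up when let go and has a hard stop at the bottom. It moves along its own -z, square to the sloped panel
- tare_key_top (a point): middle of the upper face of the tare key: the one wide raised grey key, alone at the left end (+y) of the scale's sloped key panel, 30 mm (up the slope) by 44 mm (across), standing 9 mm proud; the flat little keys to its right do not move. z is the outward normal, tipped 15 degrees towards the robot, y across the panel to the left
- jar_a: glass jar with a metal lid standing left of the scale, 68 mm across, 78 mm tall; origin at the middle of its underside. Leave alone
- jar_b: a second such jar, also left of the scale. Leave alone
- card_reader: black card reader on a wooden stand, 170 x 95 x 42 mm, right of the scale; origin at the middle of its underside. Leave alone

How it is judged:
By the outcome, as a careful person would: the job done as asked, in the order asked, and still so for the second after the job is handed in, while the arm keeps its last pose, push and grip.
It also fails if it takes over 72 s, if anything falls off the work surface, if the arm or the gripper's body presses on something with over 40 N, if the wrist force passes 120 N, or if a joint passes its speed limit or range.

## Working session

There is one attempt and no reset: what is moved stays moved. The work goes in short steps, Python scripts to look and compute and a shell command to move; the robot and the scene stay as the last step left them, time stands still between calls to the robot, and variables do not carry over. Pictures are saved under pics/ and viewed, at most 10 in all, crops included, and the job is handed in when it is done.

```bash
mkdir -p pics
cat > h.py <<'E'
import numpy as np, cv2
from station import arm, read_camera
def snap(n,f):
    c=read_camera(n); np.savez(f'pics/{f}.npz',**{k:v for k,v in c.items()}); cv2.imwrite(f'pics/{f}.png',c['color']); return c
def ray(c,u,v):
    K=np.array(c['K']);x=np.array([(u-K[0,2])/K[0,0],(v-K[1,2])/K[1,1]]);k=float(c['k1']);s=x.copy()
    for _ in range(30): s=x/(1+k*(s@s))
    R=cv2.Rodrigues(np.array(c['rvec'],float))[0];t=np.array(c['tvec'],float).ravel()
    d=R.T@np.r_[s,1];return -R.T@t,d
def atz(c,u,v,z):
    o,d=ray(c,u,v);return o+d*(z-o[2])/d[2]
def proj(c,P):
    R=cv2.Rodrigues(np.array(c['rvec'],float))[0];p=R@np.array(P,float)+np.array(c['tvec'],float).ravel()
    s=p[:2]/p[2];s=s*(1+float(c['k1'])*(s@s));K=np.array(c['K']);return np.array([K[0,0]*s[0]+K[0,2],K[1,1]*s[1]+K[1,2]])
E
python3 - <<'E'
from h import *
ims=[]
for n in ['top','side']:
    c=snap(n,n+'0'); print(n,atz(c,256,192,0.1),ray(c,256,192)[0],c['K'][0])
    cv2.imwrite(f'pics/{n}0b.png',cv2.resize(c['color'],(800,600),interpolation=cv2.INTER_CUBIC))
s=arm.sense();print(s)
E
```

```text
top [0.57411447 0.04845388 0.1       ] [0.50111591 0.05087444 1.14137794] [450.62254717   0.         261.9675036 ]
side [0.58584051 0.02308523 0.1       ] [0.34103206 0.71836025 0.95317242] [411.41019991   0.         254.34788145]
{'t': 0.1, 'joint_pos': array([ 6.74961885e+01,  3.05467104e+00,  9.24829217e+01, -4.44385230e-04,
        8.45692035e+01, -6.81975338e+00]), 'qvel': array([-0.04510312, -0.0445141 , -0.12744481, -0.07871866,  0.11062942,
        0.00939513]), 'effort': array([ 3.92934071e-04, -3.94905996e+01, -3.71363461e+01, -1.61033208e-04,
        3.99291515e-03,  6.82165876e-06]), 'position': array([0.16877497, 0.60123971, 0.24918659]), 'ee_rot': array([[-9.62767125e-01,  2.70331211e-01, -7.06282106e-04],
       [ 2.70332049e-01,  9.62765604e-01, -1.72496821e-03],
       [ 2.13671373e-04, -1.85167338e-03, -9.99998263e-01]]), 'contact_force': array([ 0.29559182,  0.11748466, -0.44637675]), 'ft_torque': array([ 0.04554642,  0.0760513 , -0.01321995]), 'grip_force': 0.0, 'grip_width': 0.08536600507051458}
```

View pics/top0b.png

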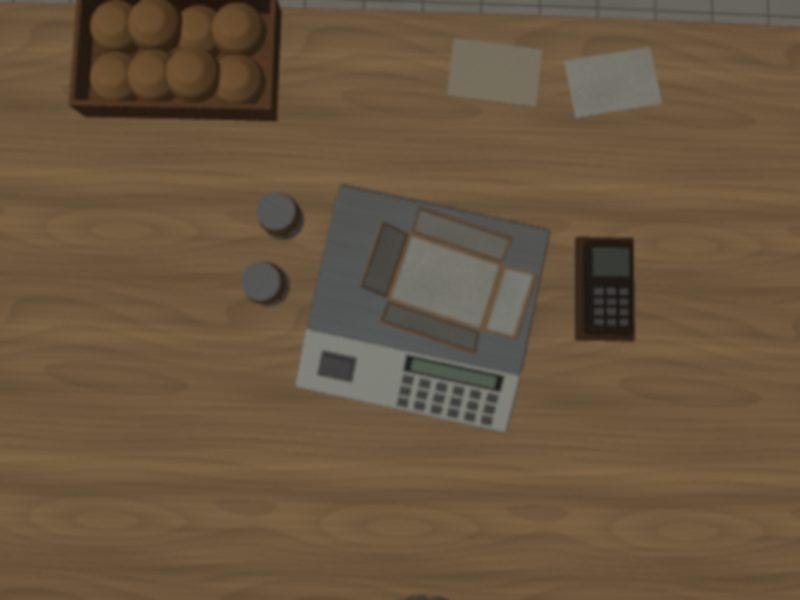

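View pics/side0b.png

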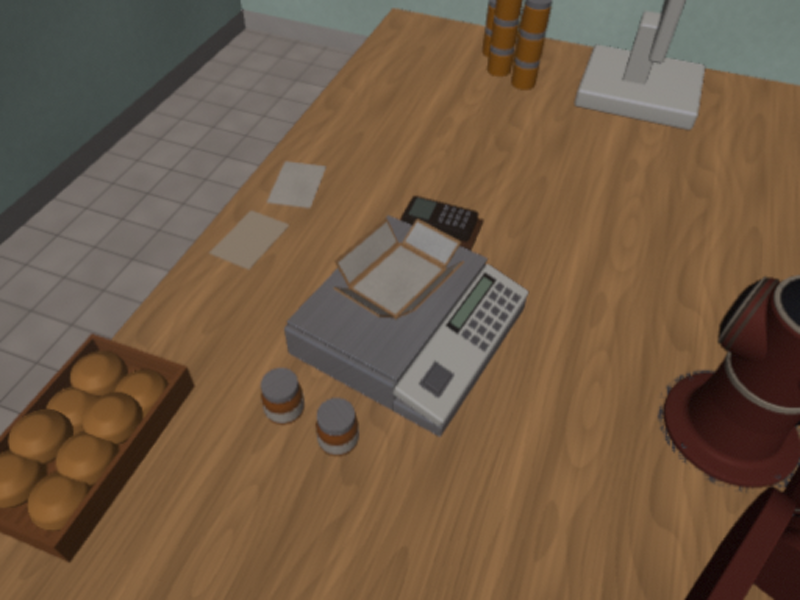

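The top view shows the scale with the box at about (445,280) of 800x600, the key at (337,366), jars left and reader right. Image up is +x and left is +y. Next, enlarged crops.

Run:
```python
import cv2
a=cv2.imread('pics/top0.png')[125:230,225:350];cv2.imwrite('pics/ct.png',cv2.convertScaleAbs(cv2.resize(a,None,fx=5.6,fy=5.6,interpolation=cv2.INTER_CUBIC),alpha=1.6))
a=cv2.imread('pics/side0.png')[135:280,175:345];cv2.imwrite('pics/cs.png',cv2.convertScaleAbs(cv2.resize(a,None,fx=4,fy=4,interpolation=cv2.INTER_CUBIC),alpha=1.3))
```

```text
(no output)
```

View pics/ct.png

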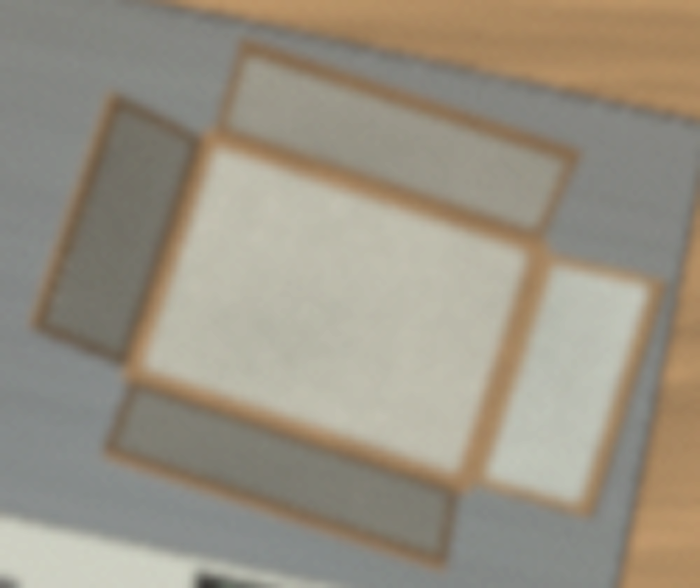

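View pics/cs.png

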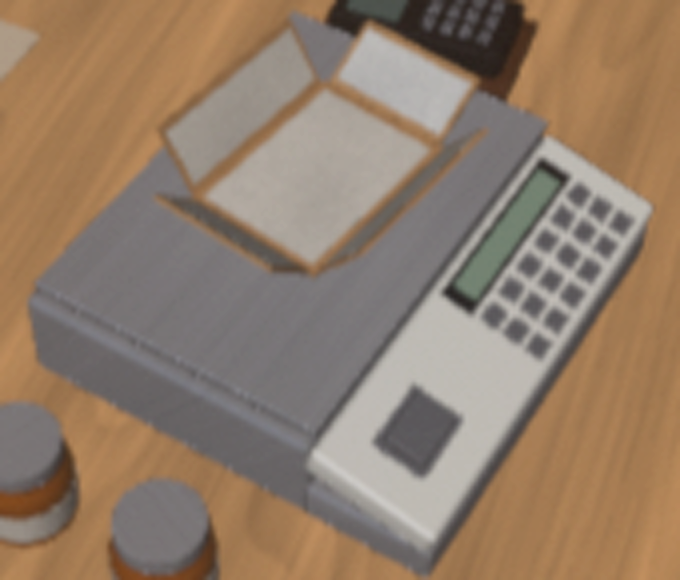

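Both crops show the box clearly: the floor corners and wall tips can be read off directly. Now I fit the pose to them.

```bash
cat > fit.py <<'E'
from h import *
from scipy.optimize import least_squares
T=dict(np.load('pics/top0.npz'));S=dict(np.load('pics/side0.npz'))
t=lambda u,v:(u/5.6+225-.4,v/5.6+125-.4)
s=lambda u,v:(u/4+175-.4,v/4+135-.4)
t8=lambda u,v:(u*.64,v*.64)
W={'far':lambda a,q:[.055+.055*np.cos(a),q*.071,.055*np.sin(a)],'near':lambda a,q:[-.055-.055*np.cos(a),q*.071,.055*np.sin(a)],
'left':lambda a,q:[q*.05,.075+.055*np.cos(a),.055*np.sin(a)],'right':lambda a,q:[q*.05,-.075-.055*np.cos(a),.055*np.sin(a)]}
names=['near','far','left','right']
obs=[]
for c,g,(fl,fr,nr,nl) in [(T,t,[(205,135),(543,245),(470,487),(130,378)]),(S,s,[(195,192),(325,85),(435,150),(312,270)])]:
    for p,sx,sy in [(fl,1,1),(fr,1,-1),(nr,-1,-1),(nl,-1,1)]: obs.append((c,g(*p),None,(sx,sy)))
for n,q,p in [('far',1,(243,42)),('far',-1,(580,153)),('near',1,(107,452)),('near',-1,(443,565)),('left',1,(112,93)),('left',-1,(35,325)),('right',1,(662,282)),('right',-1,(590,512))]: obs.append((T,t(*p),n,q))
for n,q,p in [('far',1,(162,130)),('far',-1,(293,25)),('near',-1,(487,130)),('left',1,(158,195)),('right',1,(372,22)),('right',-1,(480,82))]: obs.append((S,s(*p),n,q))
def Rz(a): return np.array([[np.cos(a),-np.sin(a),0],[np.sin(a),np.cos(a),0],[0,0,1]])
def f(x):
    r=[]
    for c,p,n,q in obs:
        P=[q[0]*.055,q[1]*.075,0] if n is None else W[n](x[4+names.index(n)],q)
        r+=list(proj(c,x[:3]+Rz(x[3])@P)-p)
    return np.array(r+[(x[2]-.108)/.001])
o=least_squares(f,[.57,.03,.108,-.3,.8,.8,.8,.8],loss='soft_l1');print('box',o.x.round(4),'\n',f(o.x).reshape(-1)[:-1].reshape(-1,2).round(1).tolist())
pc=[(1,1,(341,184)),(1,-1,(550,230)),(-1,-1,(522,375)),(-1,1,(306,331))]
def g(x):
    return np.concatenate([proj(T,[*x[:2],.105]+Rz(x[2])@[a*.11,b*.16,0])-t8(*p) for a,b,p in pc]+[proj(S,[*x[:2],.105]+Rz(x[2])@[.11,.16,0])*0])
p=least_squares(g,[.57,.03,-.3]);print('pan',p.x.round(4),g(p.x).round(1))
# key, corners from both views; fit x,y,z centre with scale yaw, 15deg
a=np.radians(15);Ry=np.array([[np.cos(a),0,-np.sin(a)],[0,1,0],[np.sin(a),0,np.cos(a)]])
ko=[(T,t8(322,351),1,1),(T,t8(356,355),1,-1),(T,t8(352,381),-1,-1),(T,t8(318,375),-1,1),(S,s(376,430),1,1),(S,s(416,386),1,-1),(S,s(462,422),-1,-1),(S,s(423,466),-1,1)]
k=lambda x:np.concatenate([proj(c,x+Rz(p.x[2])@Ry@[i*.015,j*.022,0])-q for c,q,i,j in ko])
kk=least_squares(k,[.45,.1,.09],loss='soft_l1');print('key',kk.x.round(4),k(kk.x).round(1))
print('key in pan frame',Rz(p.x[2]).T@(kk.x-[*p.x[:2],.105]))
for u,v in [(277,208),(262,276)]: print('jar',atz(T,*t8(u,v),.078))
print('reader',atz(T,*t8(607,288),.04))
E
python3 fit.py
```

```text
box [ 0.6039 -0.017   0.1077 -0.2981  0.9393  1.0286  0.8236  0.5907] 
 [[0.2, -1.7], [1.3, -0.9], [-0.3, 1.0], [-1.5, -0.2], [-0.8, 2.1], [0.2, -0.8], [3.3, 0.0], [1.5, 2.0], [-0.5, -0.2], [0.1, 0.3], [-0.8, -0.3], [0.6, 0.0], [0.5, -0.5], [-0.2, 0.5], [0.7, -0.7], [-0.0, 0.5], [-0.2, 0.1], [-0.1, -1.2], [0.5, 0.0], [-0.0, 0.2], [-0.5, -0.3], [0.7, -0.3]]
pan [ 0.6054  0.0049 -0.1861] [-0.4  0.9 -0.2  0.1 -0.7 -0.   1.3 -0.9  0.   0. ]
key [0.4764 0.1413 0.0846] [ 1.   0.6 -2.2  2.  -2.1 -2.6  1.3 -2.7  1.9  1.5  0.5  0.4 -1.3 -1.9
  0.1 -0.5]
key in pan frame [-0.15205493  0.11014964 -0.02037014]
jar [0.711798   0.23965886 0.078     ]
jar [0.6069146  0.25834321 0.078     ]
reader [ 0.60545116 -0.27871964  0.04      ]
```

```bash
cat > go.py <<'E'
# usage: go.py x y ztip(above floor) [axis]  -> shift (cm) and turn from present pose; box frame
import sys
from h import *
from scipy.spatial.transform import Rotation as Ro
C=np.array([.6039,-.017,.1077]);yaw=-.2981
c,s=np.cos(yaw),np.sin(yaw);B=np.array([[c,-s,0],[s,c,0],[0,0,1]])
st=arm.sense();R=st['ee_rot'];p=st['position']
tip=p+R[:,2]*.019
print('t',round(st['t'],2),'tip box mm',(B.T@(tip-C)*1e3).round(1),'F',st['contact_force'].round(2),'w',round(st['grip_width'],4),'axes in box\n',(B.T@R).round(3).tolist())
if len(sys.argv)>3:
    x,y,z=map(float,sys.argv[1:4])
    if len(sys.argv)>4: # tool x along: +y / -x
        G=B@(np.array([[0,1,0],[1,0,0],[0,0,-1]]) if sys.argv[4]=='y' else np.diag([-1,1,-1])).astype(float)
    else: G=R
    d=C+B@np.array([x,y,z])-G[:,2]*.019-p
    print('shift cm',(R.T@d*100).round(2),'turn',Ro.from_matrix(R.T@G).as_rotvec().round(4))
E
python3 go.py 0 .15 .08 y
```

```text
t 0.1 tip box mm [-597.5  463.1  122.5] F [ 0.3   0.12 -0.45] w 0.0854 axes in box
 [[-1.0, -0.024, -0.0], [-0.024, 1.0, -0.002], [0.0, -0.002, -1.0]]
shift cm [-58.97 -32.76   4.3 ] turn [-1.6000e-03  1.3000e-03  1.5952e+00]
```

```bash
A='[[-59,-32.8,4.3],[0,0,1.595]]'; python3 -m pendant '[[[-59,-32.8,4.3],[0,0,1.595]],[[-59,-32.8,4.3],[0,0,1.595]],[[-59,-32.8,4.3],[0,0,1.595]],[[-59,-32.8,4.3],[0,0,1.595]],[[-59,-32.8,4.3],[0,0,1.595]],[[-59,-32.8,4.3],[0,0,1.595]],[[-59,-32.8,4.3],[0,0,1.595]],[[-59,-32.8,4.3],[0,0,1.595]],[[-59,-32.8,4.3],[0,0,1.595]],[[-59,-32.8,4.3],[0,0,1.595]],[[-59,-32.8,4.3],[0,0,1.595]],[[-59,-32.8,4.3],[0,0,1.595]],[[-59,-32.8,4.3],[0,0,1.595]],[[-59,-32.8,4.3],[0,0,1.595]],[[-59,-32.8,4.3],[0,0,1.595]],[[-59,-32.8,4.3],[0,0,1.595]],[[-59,-32.8,4.3],[0,0,1.595]]]' 1 30; python3 go.py 0 .136 .02 y
python3 - <<'E'
from h import *
a=snap('side','s1')['color'][100:290,150:400];cv2.imwrite('pics/s1c.png',cv2.resize(a,None,fx=3,fy=3,interpolation=cv2.INTER_CUBIC))
E
```

```text
t: 1.8
position: [0.6475, 0.1273, 0.207]
ee_rot: [[0.293, 0.956, -0.001], [0.956, -0.293, 0.0], [-0.0, -0.001, -1.0]]
contact_force: [-0.9, 0.2, -0.6]
grip_width: 0.0003
grip_force: 0.0
t 1.8 tip box mm [ -0.7 150.8  80.3] F [-0.9   0.23 -0.61] w 0.0003 axes in box
 [[-0.001, 1.0, -0.001], [1.0, 0.001, -0.0], [-0.0, -0.001, -1.0]]
shift cm [-1.48  0.08  6.03] turn [-0.001   0.      0.0012]
```

View pics/s1c.png

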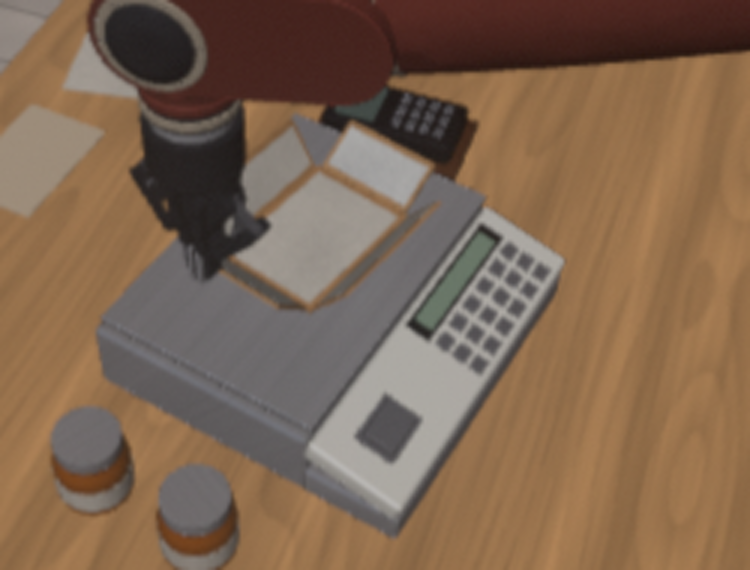

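```bash
python3 -m pendant '[[[0,0,3],[0,0,0]],[[0,0,6],[0,0,0]],[[-1.4,0,6.0],[0,0,0]],[[-2.5,0,6.0],[0,0,0]],[[-2.95,0,5.7],[0,0,0]],[[-3.4,0,5.4],[0,0,0]],[[-3.85,0,5.1],[0,0,0]],[[-4.35,0,4.9],[0,0,0]],[[-4.9,0,4.7],[0,0,0]],[[-5.4,0,4.6],[0,0,0]],[[-5.9,0,4.5],[0,0,0]],[[-6.35,0,4.5],[0,0,0]],[[-6.35,0,4.5],[0,0,0]],[[-6.35,0,4.5],[0,0,0]]]'; python3 go.py
python3 - <<'E'
from h import *
snap('side','s2');snap('wrist','w2');snap('top','t2')
E
python3 -m pendant '[[[2,0,0],[0,0,0]],[[2,0,-3],[0,0,0]],[[2,0,-7],[0,0,0]]]'
python3 - <<'E'
from h import *
a=snap('wrist','w3')['color'];b=snap('side','s3')['color'][120:240,190:350]
o=np.zeros((600,800,3),np.uint8);o[:384,:512]=a;b=cv2.resize(b,(480,360));o[240:,320:]=b;cv2.imwrite('pics/v3.png',o)
E
```

```text
t: 3.25
position: [0.6295, 0.0655, 0.162]
ee_rot: [[0.294, 0.956, -0.001], [0.956, -0.294, -0.0], [-0.0, -0.0, -1.0]]
contact_force: [0.1, -0.2, 0.2]
grip_width: 0.0
grip_force: 0.0
t 3.25 tip box mm [ 0.2 86.4 35.3] F [ 0.06 -0.25  0.2 ] w 0.0 axes in box
 [[0.0, 1.0, -0.0], [1.0, -0.0, -0.0], [-0.0, -0.0, -1.0]]
t: 3.7
position: [0.6338, 0.0854, 0.2295]
ee_rot: [[0.293, 0.956, -0.007], [0.956, -0.293, -0.0], [-0.002, -0.007, -1.0]]
contact_force: [0.1, -0.3, 0.9]
grip_width: 0.0004
grip_force: 0.0
```

View pics/v3.png

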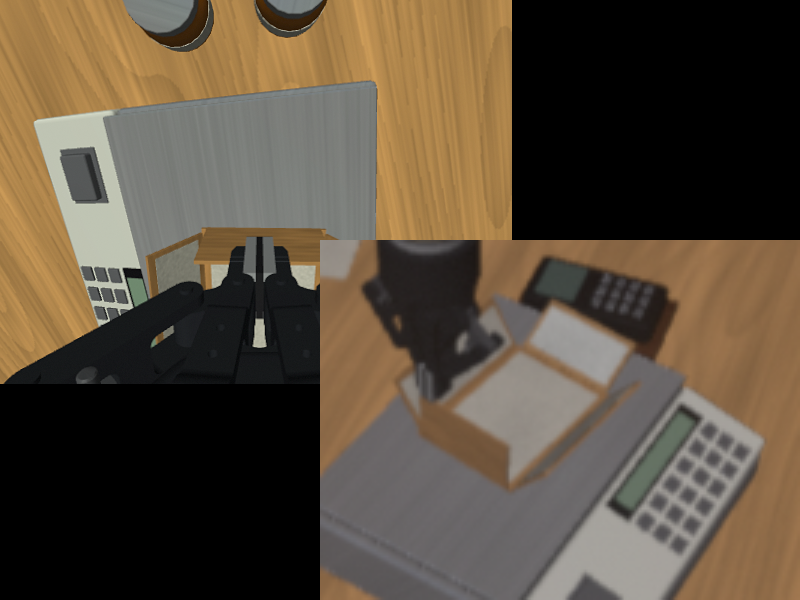

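The left wall now stands upright; its top edge runs about (205,235)–(325,235) in the wrist view. Next is the far wall.

```bash
python3 go.py .112 0 .09 x
```

```text
t 3.8 tip box mm [  3.5 108.1 113.1] F [0.52 0.54 0.9 ] w -0.0001 axes in box
 [[-0.001, 1.0, 0.011], [1.0, 0.001, 0.004], [0.004, 0.011, -1.0]]
shift cm [-10.82  10.83   2.4 ] turn [ 0.0116  0.006  -1.57  ]
```

```bash
python3 -m pendant '[[[-1,3,1.5],[0,0,-0.15]],[[-4,6,1.5],[0,0,-0.3]],[[-8,9,1.5],[0,0,-0.45]],[[-10.8,11.2,1.5],[0,0,-0.6]],[[-10.8,11.2,1.5],[0,0,-0.75]],[[-10.8,11.2,1.5],[0,0,-0.9]],[[-10.8,11.2,1.5],[0,0,-1.05]],[[-10.8,11.2,1.5],[0,0,-1.2]],[[-10.8,11.2,1.5],[0,0,-1.35]],[[-10.8,11.2,1.5],[0,0,-1.5]],[[-10.8,11.2,1.5],[0,0,-1.571]],[[-10.8,11.2,1.5],[0,0,-1.571]],[[-10.8,11.2,1.5],[0,0,-1.571]],[[-10.8,11.2,1.5],[0,0,-1.571]]]'
python3 go.py .112 0 .027 x
python3 - <<'E'
from h import *
snap('top','t4');snap('side','s4')
E
```

```text
t: 5.2
position: [0.7109, -0.0513, 0.2171]
ee_rot: [[-0.956, 0.294, -0.0], [0.294, 0.956, -0.0], [0.0, -0.0, -1.0]]
contact_force: [0.4, -0.0, -0.2]
grip_width: 0.0
grip_force: 0.0
t 5.2 tip box mm [112.3  -1.3  90.4] F [ 0.36 -0.02 -0.17] w 0.0 axes in box
 [[-1.0, 0.001, -0.0], [0.001, 1.0, -0.0], [0.0, -0.0, -1.0]]
shift cm [0.03 0.13 6.34] turn [-0.0001 -0.0002 -0.0007]
```

```bash
python3 -m pendant '[[[0,0.1,3],[0,0,0]],[[0,0.1,6.3],[0,0,0]],[[0.8,0.1,6.3],[0,0,0]],[[1.6,0.1,6.3],[0,0,0]],[[2.05,0.1,6.1],[0,0,0]],[[2.5,0.1,5.9],[0,0,0]],[[3.0,0.1,5.7],[0,0,0]],[[3.5,0.1,5.6],[0,0,0]],[[4.0,0.1,5.5],[0,0,0]],[[4.5,0.1,5.5],[0,0,0]],[[4.5,0.1,5.5],[0,0,0]],[[4.5,0.1,5.5],[0,0,0]],[[3.2,0.1,5.5],[0,0,0]],[[2.5,0.1,4],[0,0,0]],[[2.5,0.1,0],[0,0,0]],[[2.5,0.1,-2],[0,0,0]],[[2.5,0.1,-2],[0,0,0]]]'
python3 go.py 0 -.152 .1 y
```

```text
t: 7.0
position: [0.6899, -0.0435, 0.2438]
ee_rot: [[-0.956, 0.293, 0.009], [0.293, 0.956, -0.002], [-0.009, 0.001, -1.0]]
contact_force: [-0.6, -1.0, 1.4]
grip_width: -0.0001
grip_force: 0.0
t 7.0 tip box mm [ 9.020e+01 -1.000e-01  1.171e+02] F [-0.57 -0.99  1.42] w -0.0001 axes in box
 [[-1.0, -0.0, 0.009], [-0.0, 1.0, 0.001], [-0.009, 0.001, -1.0]]
shift cm [  9.02 -15.19   1.61] turn [0.0082 0.0064 1.571 ]
```

```bash
python3 -m pendant '[[[1,-2,0.5],[0,0,0.15]],[[4,-5,0.5],[0,0,0.3]],[[6,-9,0.5],[0,0,0.45]],[[8,-12,0.5],[0,0,0.6]],[[8.75,-15.2,1],[0,0,0.75]],[[8.75,-15.2,1],[0,0,0.9]],[[8.75,-15.2,1],[0,0,1.05]],[[8.75,-15.2,1],[0,0,1.2]],[[8.75,-15.2,1],[0,0,1.35]],[[8.75,-15.2,1],[0,0,1.5]],[[8.75,-15.2,1],[0,0,1.571]],[[8.75,-15.2,1],[0,0,1.571]],[[8.75,-15.2,1],[0,0,1.571]],[[8.75,-15.2,1],[0,0,1.571]]]'
python3 go.py 0 -.15 .012 y
python3 - <<'E'
from h import *
a=snap('wrist','w5')['color'];b=snap('side','s5')['color'][120:240,190:350]
o=np.zeros((600,800,3),np.uint8);o[:384,:512]=a;b=cv2.resize(b,(480,360));o[240:,320:]=b;cv2.imwrite('pics/v5.png',o)
E
```

```text
t: 8.4
position: [0.5589, -0.1626, 0.227]
ee_rot: [[0.293, 0.956, -0.001], [0.956, -0.293, 0.0], [0.0, -0.001, -1.0]]
contact_force: [0.5, -0.9, 0.4]
grip_width: -0.0
grip_force: 0.0
t 8.4 tip box mm [  -0.3 -152.4  100.3] F [ 0.52 -0.9   0.36] w -0.0 axes in box
 [[-0.001, 1.0, -0.001], [1.0, 0.001, 0.0], [0.0, -0.001, -1.0]]
shift cm [0.24 0.03 8.83] turn [-0.0006 -0.0001  0.0011]
```

View pics/v5.png

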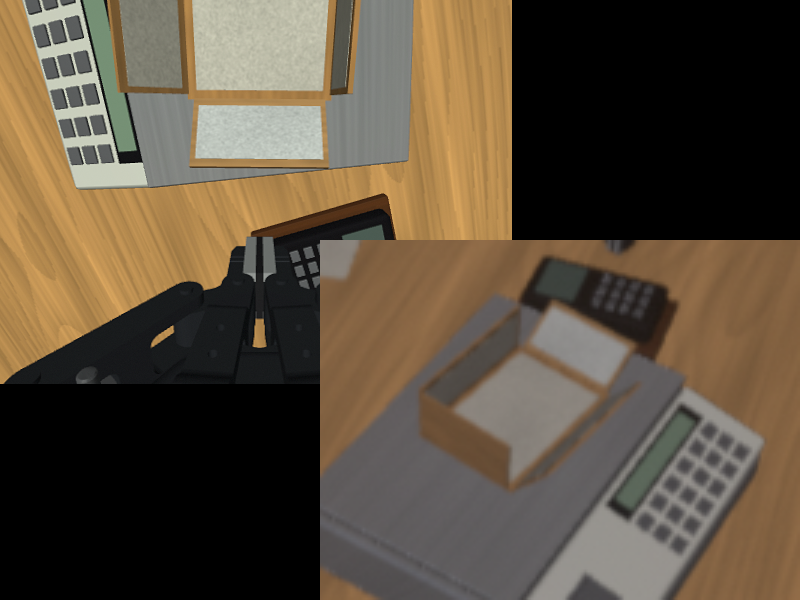

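Wrist view: the floor's right crease runs (190,98)–(330,97), the right wall's free edge (190,166)–(328,166). The far wall is up. I check the box pose with these before pushing.

Run:
```python
from h import *
w=dict(np.load('pics/w5.npz'));C=np.array([.6039,-.017,.1077]);y=-.2981
B=np.array([[np.cos(y),-np.sin(y),0],[np.sin(y),np.cos(y),0],[0,0,1]])
f=lambda u,v,z:(B.T@(atz(w,u,v,C[2]+z)-C)*1e3).round(1)
for p in [(190,98),(330,97)]: print('floor',f(*p,0))
for z in (.028,.031,.035): print('right edge',z,f(190,166,z),f(328,166,z))
for p in [(352,93),(356,0)]: print('far top',f(*p,.055))
for q in [(.055,-.075,0),(.055+.055*np.cos(1.5),-.071,.055*np.sin(1.5)),(.055,-.071,.055)]: print(proj(w,C+B@np.array(q)))
```

```text
floor [-54.  -76.1   0. ]
floor [ 53.1 -75.1   0. ]
right edge 0.028 [ -50.8 -123.2   28. ] [  48.8 -122.9   28. ]
right edge 0.031 [ -50.1 -122.6   31. ] [  48.1 -122.3   31. ]
right edge 0.035 [ -49.2 -121.7   35. ] [  47.2 -121.4   35. ]
far top [ 53.8 -73.3  55. ]
far top [ 51.7 -24.8  55. ]
[332.43114832  96.87904955]
[360.96624907  88.97906845]
[354.4514041   88.91899925]
```

```bash
python3 -m pendant '[[[0,0,4],[0,0,0]],[[0,0,8],[0,0,0]],[[0,0,8.85],[0,0,0]],[[0.9,0,8.85],[0,0,0]],[[1.8,0,8.85],[0,0,0]],[[2.2,0,8.4],[0,0,0]],[[2.65,0,7.9],[0,0,0]],[[3.1,0,7.5],[0,0,0]],[[3.5,0,7.2],[0,0,0]],[[4.0,0,6.9],[0,0,0]],[[4.5,0,6.7],[0,0,0]],[[5.0,0,6.5],[0,0,0]],[[5.55,0,6.4],[0,0,0]],[[6.05,0,6.3],[0,0,0]],[[6.53,0,6.3],[0,0,0]],[[6.53,0,6.3],[0,0,0]],[[6.53,0,6.3],[0,0,0]],[[5,0,6.3],[0,0,0]],[[4.5,0,4],[0,0,0]],[[4.5,0,0],[0,0,0]]]'
python3 go.py -.135 0 .1 x
```

```text
t: 10.5
position: [0.5695, -0.1207, 0.2238]
ee_rot: [[0.295, 0.955, -0.008], [0.955, -0.295, 0.002], [-0.0, -0.008, -1.0]]
contact_force: [0.4, -0.6, -0.2]
grip_width: -0.0
grip_force: 0.0
t 10.5 tip box mm [  -2.5 -109.2   97.1] F [ 0.35 -0.65 -0.23] w -0.0 axes in box
 [[0.002, 1.0, -0.008], [1.0, -0.002, -0.0], [-0.0, -0.008, -1.0]]
shift cm [ 10.9  -13.28  -0.19] turn [-0.0068 -0.0062 -1.5724]
```

```bash
python3 -m pendant '[[[1,-3,0],[0,0,-0.15]],[[4,-6,0],[0,0,-0.3]],[[8,-9,0],[0,0,-0.45]],[[10.7,-11.5,0],[0,0,-0.6]],[[10.7,-11.5,0],[0,0,-0.75]],[[10.7,-11.5,0],[0,0,-0.9]],[[10.7,-11.5,0],[0,0,-1.05]],[[10.7,-11.5,0],[0,0,-1.2]],[[10.7,-11.5,0],[0,0,-1.35]],[[10.7,-11.5,0],[0,0,-1.5]],[[10.7,-11.5,0],[0,0,-1.571]],[[10.7,-11.5,0],[0,0,-1.571]],[[10.7,-11.5,0],[0,0,-1.571]],[[10.7,-11.5,0],[0,0,-1.571]]]'
python3 go.py -.112 0 .022 x
```

```text
t: 11.9
position: [0.4937, 0.016, 0.2273]
ee_rot: [[-0.956, 0.295, -0.0], [0.295, 0.956, -0.0], [0.0, -0.0, -1.0]]
contact_force: [0.7, 0.6, 0.1]
grip_width: -0.0
grip_force: 0.0
t 11.9 tip box mm [-115.    -0.8  100.6] F [0.7  0.55 0.12] w -0.0 axes in box
 [[-1.0, 0.001, -0.0], [0.001, 1.0, -0.0], [0.0, -0.0, -1.0]]
shift cm [-0.3   0.08  7.86] turn [-0.0002 -0.     -0.0012]
```

```bash
python3 -m pendant '[[[0,0,4],[0,0,0]],[[0,0,7.8],[0,0,0]],[[-0.5,0,7.8],[0,0,0]],[[-1.3,0,7.8],[0,0,0]],[[-1.8,0,7.4],[0,0,0]],[[-2.3,0,7.2],[0,0,0]],[[-2.75,0,6.95],[0,0,0]],[[-3.3,0,6.8],[0,0,0]],[[-3.8,0,6.65],[0,0,0]],[[-4.3,0,6.6],[0,0,0]],[[-4.8,0,6.55],[0,0,0]],[[-4.8,0,6.55],[0,0,0]],[[-4.8,0,6.55],[0,0,0]],[[-3.3,0,6.5],[0,0,0]],[[-1.5,0,5],[0,0,0]],[[3,0,0],[0,0,0]],[[8,0,-3],[0,0,0]],[[8,0,-3],[0,0,0]],[[8,0,-3],[0,0,0]]]'
python3 go.py
python3 - <<'E'
from h import *
t=snap('top','t6')['color'][110:280,185:355];b=snap('side','s6')['color'][135:280,175:345]
o=np.zeros((400,800,3),np.uint8);o[:,:400]=cv2.convertScaleAbs(cv2.resize(t,(400,400),interpolation=2),alpha=1.6);o[:341,400:]=cv2.resize(b,(400,341),interpolation=2);cv2.imwrite('pics/v6.png',o)
snap('wrist','w6')
E
```

```text
t: 13.8
position: [0.417, 0.0405, 0.2603]
ee_rot: [[-0.956, 0.292, 0.007], [0.292, 0.956, -0.0], [-0.006, 0.002, -1.0]]
contact_force: [0.5, 0.4, -0.2]
grip_width: -0.0001
grip_force: 0.0
t 13.8 tip box mm [-1.954e+02  1.000e-01  1.336e+02] F [ 0.46  0.42 -0.21] w -0.0001 axes in box
 [[-1.0, -0.002, 0.006], [-0.002, 1.0, 0.002], [-0.006, 0.002, -1.0]]
```

View pics/v6.png

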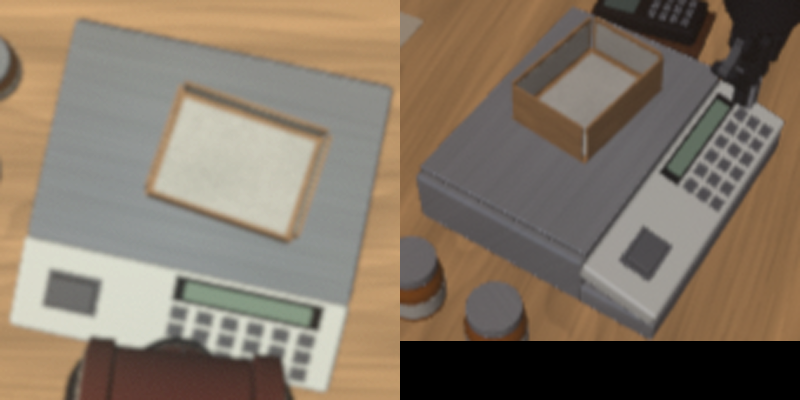

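All four walls stand. In the crop, wall-top corners are (185,85), (327,130), (293,240), (148,193); the key is at about (50,269), (102,281), (95,315), (43,303). I check these numbers and plan the key approach.

```bash
cat > key.py <<'E'
from h import *
from scipy.spatial.transform import Rotation as Ro
import sys
y=-.1861;Rz=lambda y:np.array([[np.cos(y),-np.sin(y),0],[np.sin(y),np.cos(y),0],[0,0,1]])
a=np.radians(15);Ry=np.array([[np.cos(a),0,-np.sin(a)],[0,1,0],[np.sin(a),0,np.cos(a)]])
KR=Rz(y)@Ry;K=np.array([float(v) for v in sys.argv[1:4]]);h=float(sys.argv[4])
s=arm.sense();R=s['ee_rot'];G=KR@np.diag([-1.,1,-1])
d=K+KR[:,2]*(h+.019)-s['position']
print('t',s['t'],'tip in key mm',(KR.T@(s['position']+R[:,2]*.019-K)*1e3).round(1),'shift',(R.T@d*100).round(2),'turn',Ro.from_matrix(R.T@G).as_rotvec().round(4),'F along n',(s['contact_force']@KR[:,2]).round(2),s['contact_force'].round(2))
E
python3 - <<'E'
from h import *
T=dict(np.load('pics/t6.npz'));C=np.array([.6039,-.017,.1077]);y=-.2981
Rz=lambda y:np.array([[np.cos(y),-np.sin(y),0],[np.sin(y),np.cos(y),0],[0,0,1]])
g=lambda u,v:(u/2.353+185-.3,v/2.353+110-.3)
for p in [(185,85),(327,130),(293,240),(148,193)]: print('top corner',(Rz(y).T@(atz(T,*g(*p),C[2]+.055)-C)*1e3).round(1))
m=np.mean([g(*p) for p in [(50,269),(102,281),(95,315),(43,303)]],0)
for z in (.085,.092,.097): print('key',z,atz(T,*m,z).round(4))
S=dict(np.load('pics/s6.npz'));q=lambda u,v:((u-400)/2.353+175-.3,v/2.353+135-.3)
m=np.mean([q(*p) for p in [(647,227),(671,243),(645,279),(622,255)]],0)
for z in (.085,.092,.097): print('key side',z,atz(S,*m,z).round(4))
E
python3 key.py .476 .141 .092 .04
```

```text
top corner [49.5 69.6 55. ]
top corner [ 51.6 -69.3  55. ]
top corner [-56.  -70.7  55. ]
top corner [-57.2  70.2  55. ]
key 0.085 [0.4751 0.1404 0.085 ]
key 0.092 [0.4753 0.1398 0.092 ]
key 0.097 [0.4754 0.1394 0.097 ]
key side 0.085 [0.4767 0.1433 0.085 ]
key side 0.092 [0.4757 0.148  0.092 ]
key side 0.097 [0.4749 0.1513 0.097 ]
t 13.95 tip in key mm [   0.  -110.4  150.5] shift [-1.13 11.23 10.74] turn [-0.0149 -0.2623 -0.1111] F along n -0.51 [ 0.12 -0.18 -0.49]
```

```bash
python3 key.py .4755 .141 .084 .03; python3 -m pendant '[[[2,2,4],[-0.007,-0.06,-0.03]],[[1,5,8],[-0.007,-0.12,-0.06]],[[0,8,10],[-0.015,-0.2,-0.09]],[[-0.9,11.2,11],[-0.015,-0.262,-0.11]],[[-0.9,11.2,12],[-0.015,-0.262,-0.11]],[[-0.9,11.2,12],[-0.015,-0.262,-0.11]],[[-0.9,11.2,12],[-0.015,-0.262,-0.11]],[[-0.9,11.2,12],[-0.015,-0.262,-0.11]],[[-0.9,11.2,12],[-0.015,-0.262,-0.11]],[[-0.9,11.2,12],[-0.015,-0.262,-0.11]]]'
python3 key.py .4755 .141 .084 .01
python3 - <<'E'
from h import *
a=snap('wrist','w7')['color'];b=snap('side','s7')['color'][170:280,215:345]
o=np.zeros((600,800,3),np.uint8);o[:384,:512]=a;b=cv2.resize(b,(390,330),interpolation=2);o[270:,410:]=b;cv2.imwrite('pics/v7.png',o)
E
```

```text
t 13.95 tip in key mm [   2.6 -110.3  158.1] shift [-1.34 11.25 12.5 ] turn [-0.0149 -0.2623 -0.1111] F along n -0.51 [ 0.12 -0.18 -0.49]
t: 14.95
position: [0.4592, 0.1438, 0.1381]
ee_rot: [[-0.948, 0.187, 0.256], [0.181, 0.982, -0.048], [-0.261, 0.001, -0.965]]
contact_force: [0.1, 0.1, -0.2]
grip_width: -0.0
grip_force: 0.0
t 14.95 tip in key mm [-1.9 -0.2 37.6] shift [-0.19  0.02  2.76] turn [ 0.0004  0.0018 -0.0023] F along n -0.25 [ 0.12  0.08 -0.23]
```

View pics/v7.png

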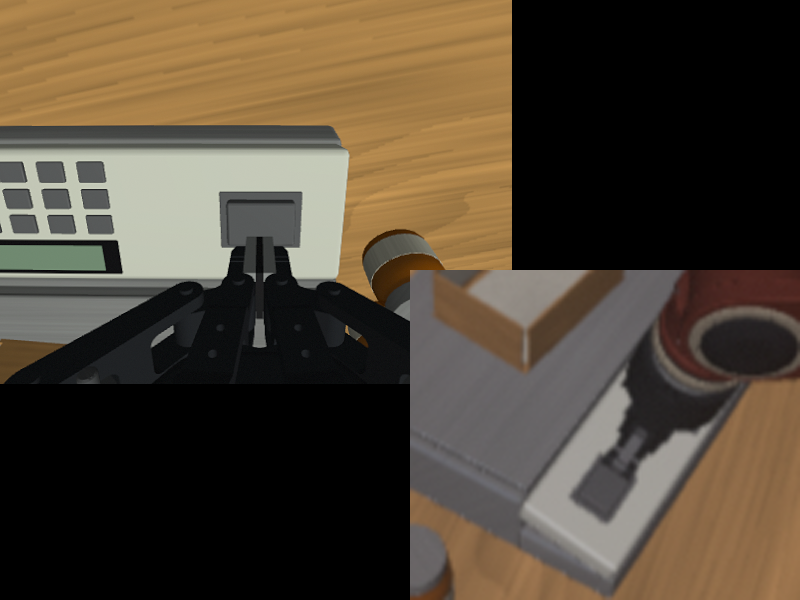

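Wrist view: key centred under the fingers across (inner face x 227–295, robot-side edge row 200; bezel 219–302, rows 192–247). I check the position along the slope.

Run:
```python
from h import *
w=dict(np.load('pics/w7.npz'))
y=-.1861;a=np.radians(15)
Rz=np.array([[np.cos(y),-np.sin(y),0],[np.sin(y),np.cos(y),0],[0,0,1]]);Ry=np.array([[np.cos(a),0,-np.sin(a)],[0,1,0],[np.sin(a),0,np.cos(a)]])
KR=Rz@Ry;K=np.array([.4755,.141,.084])
for h in (-.012,-.006,0,.006,.012):
    P=[]
    for u,v in [(227,200),(295,200),(219,192),(302,192),(219,247),(302,247)]:
        o,d=ray(w,u,v);o=KR.T@(o-K);d=KR.T@d;P.append(((o+d*(h-o[2])/d[2])*1e3).round(1)[:2].tolist())
    print(h,P)
```

```text
-0.012 [[-15.1, -22.8], [-15.0, 22.6], [-20.7, -27.9], [-20.6, 27.1], [19.8, -29.6], [19.9, 28.8]]
-0.006 [[-17.1, -22.2], [-17.0, 21.9], [-22.5, -27.1], [-22.4, 26.2], [16.7, -28.7], [16.8, 27.8]]
0 [[-19.1, -21.5], [-19.0, 21.1], [-24.4, -26.3], [-24.3, 25.3], [13.6, -27.9], [13.7, 26.9]]
0.006 [[-21.1, -20.8], [-21.1, 20.4], [-26.2, -25.5], [-26.1, 24.4], [10.5, -27.0], [10.6, 25.9]]
0.012 [[-23.1, -20.2], [-23.1, 19.6], [-28.0, -24.6], [-28.0, 23.5], [7.4, -26.1], [7.5, 25.0]]
```

```bash
python3 -m pendant '[[[0,0,1.5],[0,0,0]],[[0,0,3],[0,0,0]],[[0,0,3.4],[0,0,0]],[[0,0,3.4],[0,0,0]],[[0,0,3.4],[0,0,0]],[[0,0,3.4],[0,0,0]]]'; python3 key.py .4755 .141 .084 0
python3 -m pendant '[[[0,0,0.2],[0,0,0]],[[0,0,0.4],[0,0,0]],[[0,0,0.4],[0,0,0]],[[0,0,0.4],[0,0,0]]]'; python3 key.py .4755 .141 .084 0
```

```text
t: 15.65
position: [0.4679, 0.1428, 0.1055]
ee_rot: [[-0.949, 0.186, 0.256], [0.18, 0.983, -0.047], [-0.261, 0.001, -0.965]]
contact_force: [0.8, 0.2, 0.9]
grip_width: 0.0001
grip_force: 0.0
t 15.65 tip in key mm [-1.9  0.4  3.7] shift [-0.2  -0.04  0.37] turn [ 0.0008  0.002  -0.0012] F along n 0.68 [0.79 0.22 0.9 ]
t: 16.05
position: [0.469, 0.1426, 0.1013]
ee_rot: [[-0.949, 0.186, 0.256], [0.18, 0.983, -0.047], [-0.261, 0.001, -0.965]]
contact_force: [0.4, 0.2, 3.2]
grip_width: -0.0001
grip_force: 1.5
t 16.05 tip in key mm [-2.   0.4 -0.5] shift [-0.2  -0.04 -0.05] turn [ 0.0008  0.0018 -0.0011] F along n 3.02 [0.38 0.24 3.22]
```

```bash
python3 -m pendant '[[[0,0,0.1],[0,0,0]],[[0,0,0.2],[0,0,0]],[[0,0,0.3],[0,0,0]],[[0,0,0.3],[0,0,0]],[[0,0,0.3],[0,0,0]]]'; python3 key.py .4755 .141 .084 0
python3 -m pendant '[[[0,0,0.06],[0,0,0]],[[0,0,0.06],[0,0,0]],[[0,0,0.06],[0,0,0]]]'; python3 key.py .4755 .141 .084 0
```

```text
t: 16.55
position: [0.4698, 0.1425, 0.0984]
ee_rot: [[-0.949, 0.186, 0.256], [0.18, 0.983, -0.047], [-0.261, 0.001, -0.965]]
contact_force: [-0.8, 0.3, 6.7]
grip_width: 0.0001
grip_force: 2.8
t 16.55 tip in key mm [-2.   0.4 -3.6] shift [-0.2  -0.04 -0.36] turn [ 0.0007  0.0017 -0.0012] F along n 6.67 [-0.82  0.26  6.68]
t: 16.85
position: [0.4699, 0.1425, 0.098]
ee_rot: [[-0.949, 0.186, 0.256], [0.18, 0.983, -0.048], [-0.26, 0.001, -0.966]]
contact_force: [-2.7, 0.8, 7.0]
grip_width: 0.0001
grip_force: 3.9
t 16.85 tip in key mm [-1.9  0.4 -3.9] shift [-0.2  -0.04 -0.39] turn [ 0.0007  0.0016 -0.0012] F along n 7.52 [-2.66  0.8   7.04]
```

```bash
python3 -m pendant '[[[0,0,0.06],[0,0,0]],[[0,0,0.06],[0,0,0]],[[0,0,0.06],[0,0,0]],[[0,0,0.06],[0,0,0]]]'; python3 key.py .4755 .141 .084 0
```

```text
t: 17.25
position: [0.4699, 0.1425, 0.0979]
ee_rot: [[-0.949, 0.186, 0.255], [0.18, 0.983, -0.048], [-0.26, 0.001, -0.966]]
contact_force: [-5.6, 0.6, 12.0]
grip_width: -0.0004
grip_force: 6.4
t 17.25 tip in key mm [-1.9  0.4 -4. ] shift [-0.2  -0.04 -0.4 ] turn [ 0.0004  0.001  -0.0012] F along n 13.07 [-5.62  0.6  12.02]
```

The key is at its stop: force jumped with no further travel. I ease off a little and check.

```bash
python3 -m pendant '[[[0,0,-0.03],[0,0,0]],[[0,0,-0.03],[0,0,0]],[[0,0,-0.03],[0,0,0]],[[0,0,-0.03],[0,0,0]]]'; python3 key.py .4755 .141 .084 0
python3 - <<'E'
from h import *
a=snap('wrist','w8')['color'];b=snap('side','s8')['color'][130:280,175:345]
o=np.zeros((600,800,3),np.uint8);o[:384,:512]=a;b=cv2.resize(b,(425,375),interpolation=2);o[225:,375:]=b;cv2.imwrite('pics/v8.png',o)
E
```

```text
t: 17.65
position: [0.4699, 0.1425, 0.098]
ee_rot: [[-0.949, 0.186, 0.256], [0.18, 0.983, -0.048], [-0.26, 0.001, -0.966]]
contact_force: [-3.5, 0.3, 9.5]
grip_width: 0.0001
grip_force: 5.1
t 17.65 tip in key mm [-1.9  0.4 -4. ] shift [-0.2  -0.04 -0.4 ] turn [ 0.0006  0.0013 -0.0012] F along n 10.08 [-3.47  0.28  9.51]
```

View pics/v8.png

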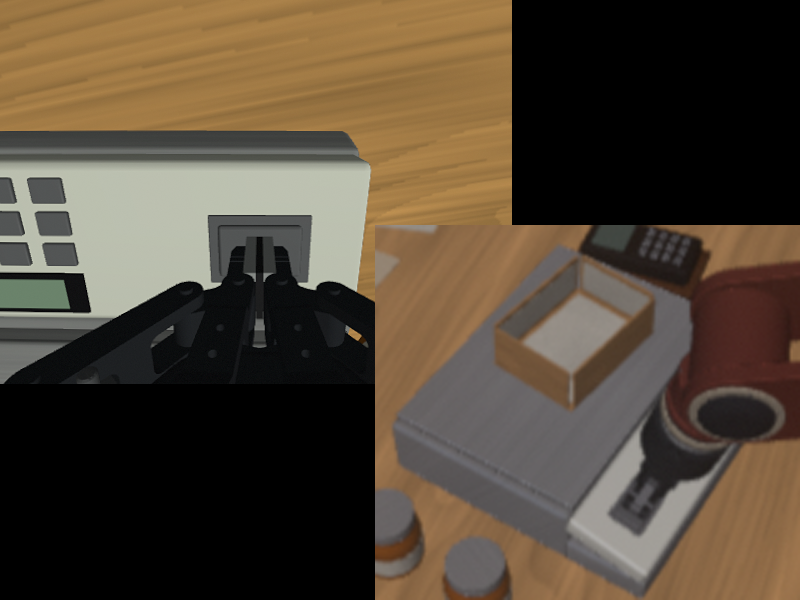

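The fingers hold the key down at about 10 N (key around (260,245) in the wrist view), and the box stands with all four walls up.

```bash
python3 -c "
from station import arm
print(arm.finish_job())"
```

```text
the job is handed in; nothing more can be done
None
```

I folded all four walls upright with the box flat on the pan, then pressed the tare key to its stop and handed the job in still holding it at about 10 N, without touching the jars or card reader.

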